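# Hang the grill turner on the sloping stand and bolt it in against the wind

## Task

Hang the wooden-handled grill turner by its steel eye on the peg of the sloping stand, so that it lies flat on the board with its blade pointing straight down the slope. Then slide the red-knobbed bolt across the handle until it is fully home, so that the wind cannot lift the turner off. Leave the tongs, the cup and the roaster where they are.

Things in the scene. Friction and masses are not known exactly. Their poses are not given: they have to be found in the camera images.
- turner: Grill turner lying flat, 200 mm long, 0.2 kg: dark wooden handle 24 wide, 18 mm thick; steel blade 70 wide, 4 mm thick; round eye of 8 mm steel wire, hole 23, outside 40 mm. Origin: on the flat underside, mid handle width, near the centre of mass: a good place to grip across the 24 mm. x along the handle to the eye (blade -95..-27, handle -30..65, eye centre 85 mm), z out of the upper face.
- turner_eye (a point): Centre of the turner's eye, 4 mm above the underside; axes as the turner's (z is the hole's axis).
- hangboard: Pine board of the stand, 12 mm thick, rising to the robot's right at 35 degrees to the level, with a steel peg square to it, 16 mm thick and 48 long, the last 8 mm tapering to 8 mm. Origin: foot of the peg, on the board's face. x up the slope, y across it, roughly away from the robot, z square out of the face along the peg. The board spans x -190..40, y -200..70 mm.
- peg_tip (a point): Centre of the peg's tip, 48 mm out from the board; axes as the board's. Also on the board: the bolt's rail, 25 mm high, at x -47..-25, y -190..-48 mm, and the bolt's catch block, 42 mm high, at x -49..-23, y 31..53 mm.
- bolt (a joint): Travel of the bolt along the board's +y, in m: 0 drawn back, 0.080 fully home against its stop, its end in the catch block. The bolt is a flat steel bar 14 mm wide at x = -36 mm of the board, 26 to 36 mm above its face; its end is at y = -45 mm drawn back and +35 mm home, so it passes over the turner's handle.
- bolt_knob (a point): Centre of the top of the bolt's red knob, 71 mm above the board's face; moves with the bolt, axes as the board's. The knob is an upright round post 18 mm thick, square to the board, from 36 to 71 mm above its face.
- tongs: Yellow silicone tongs, about 190 mm long, 46 wide, 22 high, lying on the table; to be left alone. Origin under the middle.
- cup: Stainless basting cup, 72 mm across, 80 high; to be left alone. Origin under its centre.
- roaster: Terracotta garlic roaster with domed lid, 116 mm across, 97 high; to be left alone. Origin under its centre.
Not all that is in view belongs to the job. There is more than one size of the turner; the one meant has the size given above.

How it is judged:
By the outcome, as a careful person would: the job done as asked, in the order asked, and still so for the second after the job is handed in, with the robot touching nothing.
It also fails if it takes over 48 s, if anything falls off the work surface, if the arm or the gripper's body presses on something with over 40 N, if the wrist force passes 120 N, or if a joint passes its speed limit or range.

## Robot

A 7-joint arm with a two-finger parallel gripper is mounted at the origin on the work surface. World frame = base frame: x ahead of the robot, y to its left, z up, the work surface at z = 0. Lengths are in m, angles in rad, forces in N, time in s.
With the tool pointing down it reaches from about 0.4 to 0.85 m from the base axis. Payload 10.4 kg.
Tool frame: the origin (TCP) lies at the very end of the fingers, on their centre line; the grasp point (between the pads) lies 19 mm behind it; z points along the fingers, y is the line along which they close (so a half turn about z gives the same grasp; the last joint's range is limited). The gripper opens to 87 mm and grips with 3 to 60 N. Pads are 19 mm wide; open, the fingers measure 117 mm over their backs; the gripper's body (75 mm by 190 mm) begins 51 mm behind the grasp point.
Start: joints at [-1.177, 0.332, -0.065, 1.46, 0.022, 1.35, -0.088], TCP at [0.253, 0.572, 0.223] pointing down, gripper open.
Joint ranges: [-2.6, 2.6], [-0.5, 2.12], [-1.47, 1.34], [0.16, 2.42], [-1.27, 4.41], [0.06, 2.06], [-2.6, 2.6]. Speed limits (rad/s): [2.22, 2.22, 2.79, 2.79, 3.14, 3.14, 3.14].

## Interface

Orientations are given as a unit quaternion [x, y, z, w].
In Python, from bench import * gives the robot as it stands.
- The arm moves only by the tool carry_out, never from a script. Its argument "deltas" is a list of rows, each an object with "hand": the finger opening in mm, from 0 to 87; "dp": the shift along the tool's x, y, z each as a share of 250 mm, from -1 to 1, a list of three; "spin": the turn about the tool's z as a share of pi rad, from -1 to 1. In form: [{"hand": hand, "dp": [dx, dy, dz], "spin": spin}, ...]. A call has 1 to 20 rows; each row is the pose to reach, as a shift and turn from the pose commanded when the call began, along the tool's axes at that moment, turning the shorter way round; what a row does not reach only later rows make up. A row lasts 1/10 s, in which the tool goes at most 50 mm and 8.59 degrees, less where a joint would pass 70% of its speed; a pose out of reach is approached as far as the arm can. A call with a number of a shift or a turn outside -1 to 1 is refused whole. A call with a gripper value outside its range is refused whole. The fingers move at their own pace and stop on an object; "force" is the grip in N (left out, the last holds). Time passes only in rows, so rows that repeat a pose let the fingers close. It gives the time, the measured TCP pose, the force, the opening and the grip force at its end, in the units of the state.
- read_state(): the state, without advancing time (a new reading comes with each control period).
- camera(name): name is "side" or "top"; returns the picture (420x560x3 uint8, red, green, blue); there is no depth.
- get_calibration(name): a dict with "fx", "fy", "cx", "cy" (pixels), "k1" (the pictures are not rectified: a ray, as slopes to the right and down, at radius r is drawn at 1 + k1 r^2 times it, then the intrinsics apply), "R" (3x3) and "t" (3): a world point X has camera coordinates R X + t. Camera axes: x right, y down, z forward; pixel columns grow to the right and rows downward; lengths in m; the calibration is good to about 2 mm. A picture is of the moment at which its call begins. get_calibration takes no time and is no camera call.
- close_job(): hands the job in; it is judged then, once.
The state is a dict: "time": time; "joint_positions": joint angles; "joint_vel": joint speeds; "joint_torque": joint torques, N m; "ee_pos": TCP position; "eef_rot": TCP orientation; "ft_force": force on the tool from outside, world axes, zero at the start; "torque": the same for the moment, N m; "width": finger opening in m; "grip_force": force on a finger pad.
Only numpy, scipy, OpenCV 4.12 (cv2) and the standard library are available. Lean on these libraries where they do the work, as an engineer would, in place of code of your own. Each camera call takes 0.05 s, during which the arm holds its last target. There are 200 camera calls.

## Working session

There is one attempt and no reset: what is moved stays moved. The work goes in short steps, Python scripts to look and compute and a tool call to move; the robot and the scene stay as the last step left them, time stands still between calls to the robot, and variables do not carry over. Pictures are saved under pics/ and viewed, at most 10 in all, crops included, and the job is handed in when it is done.

Besides the shell and the picture viewer there is one more tool, called after "Request:" as a command line: name --argument value ..., lists and objects as JSON in quotes. carry_out: Moves the arm, as the interface text tells. Its arguments: {"type":"object","properties":{"deltas":{"type":"array","items":{"type":"object","properties":{"hand":{"type":"number"},"dp":{"type":"array","items":{"type":"number","minimum":-1,"maximum":1}},"spin":{"type":"number","minimum":-1,"maximum":1}}}},"force":{"type":"number"}},"required":["deltas"]}

```bash
mkdir -p pics; python3 - <<'E'
from bench import *
import cv2
for n in("side","top"):
    cv2.imwrite(f"pics/{n}0.png",camera(n)[:,:,::-1]); c=get_calibration(n); print(n,c)
s=read_state();print(s)
E
```

```text
side {'fx': 495.6505353420355, 'fy': 495.6505353420355, 'cx': 275.2993946570454, 'cy': 217.26336480283504, 'k1': -0.1316342887255302, 'R': array([[ 9.93780771e-01, -1.11354171e-01, -1.68244370e-04],
       [-8.23003450e-02, -7.33470349e-01, -6.74720609e-01],
       [ 7.50095516e-02,  6.70538214e-01, -7.38073215e-01]]), 't': array([-0.46314875,  0.23925906,  0.89325086])}
top {'fx': 442.2717699302422, 'fy': 442.2717699302422, 'cx': 282.1540806392657, 'cy': 212.66703221211768, 'k1': -0.1406998737187983, 'R': array([[-0.01404639, -0.99988781,  0.00520308],
       [-0.99275604,  0.01332486, -0.11940643],
       [ 0.11932371, -0.00684262, -0.99283182]]), 't': array([0.15904442, 0.52498992, 1.09322561])}
{'time': 0.1, 'joint_positions': array([-1.17662328,  0.33280589, -0.06469146,  1.46085632,  0.02161826,
        1.34990101, -0.08851747]), 'joint_vel': array([ 0.00025751, -0.00014556,  0.00011545, -0.00364761, -0.00105734,
        0.00066698, -0.00127791]), 'joint_torque': array([ 2.19423448e-03, -6.24544072e+01,  2.50371936e-02, -3.90714383e+01,
       -6.15490763e-02,  3.66202730e-02,  6.81484744e-05]), 'ee_pos': array([0.2528808 , 0.57117694, 0.22183571]), 'eef_rot': array([ 2.06882704e-01,  9.78365546e-01, -6.30443555e-04, -9.32857419e-05]), 'ft_force': array([0.01540848, 0.12081263, 0.07332837]), 'torque': array([-0.02698121, -0.05754105,  0.00270249]), 'grip_force': 0.0, 'width': 0.08712943813886295}
```

View pics/top0.png

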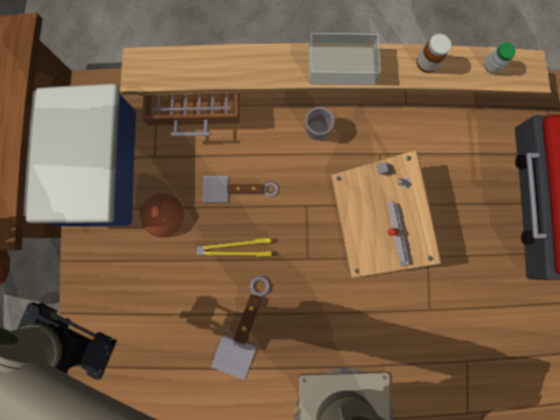

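View pics/side0.png

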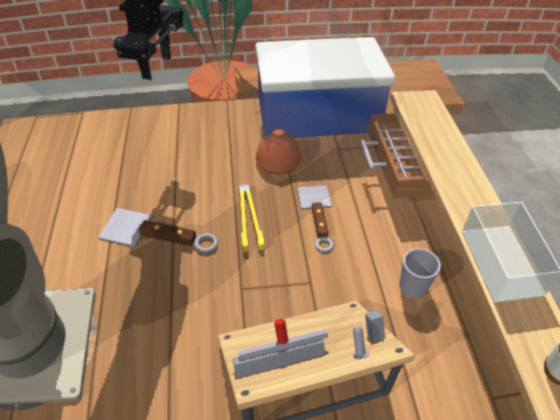

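Candidates for the turner in the top view are the one at (240,190), about 76 px or 200 mm long, and the one at (245,325), about 102 px or 270 mm. I choose the first by size and will check it in close crops, along with the board.

```bash
python3 - <<'E'
import cv2,numpy as np
t=cv2.imread("pics/top0.png");s=cv2.imread("pics/side0.png")
def z(i,x,y,w,h,k): return cv2.resize(i[y:y+h,x:x+w],None,fx=k,fy=k,interpolation=cv2.INTER_CUBIC)
a=z(t,195,165,100,50,4); b=z(t,320,145,130,140,4); c=z(s,210,295,210,125,3.8)
A=np.zeros((560,520+0,3),np.uint8);A=b
cv2.imwrite("pics/board_top.png",A)
cv2.imwrite("pics/board_side.png",c)
d=z(s,290,175,60,80,5)
q=np.zeros((400,720,3),np.uint8);q[:200,:400]=a;q[:400,410:710]=d
cv2.imwrite("pics/turn.png",q)
E
```

```text
(no output)
```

View pics/board_top.png

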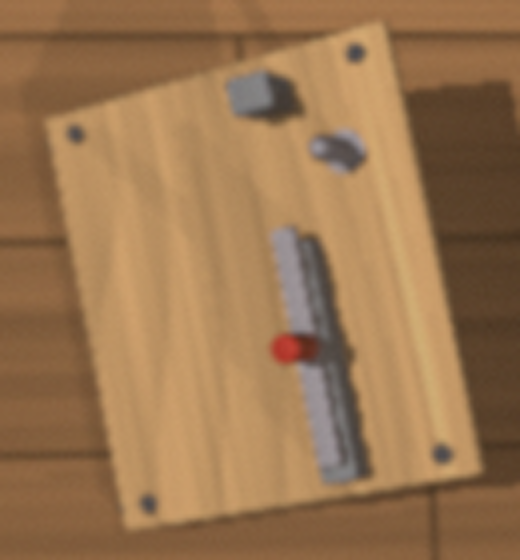

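View pics/board_side.png

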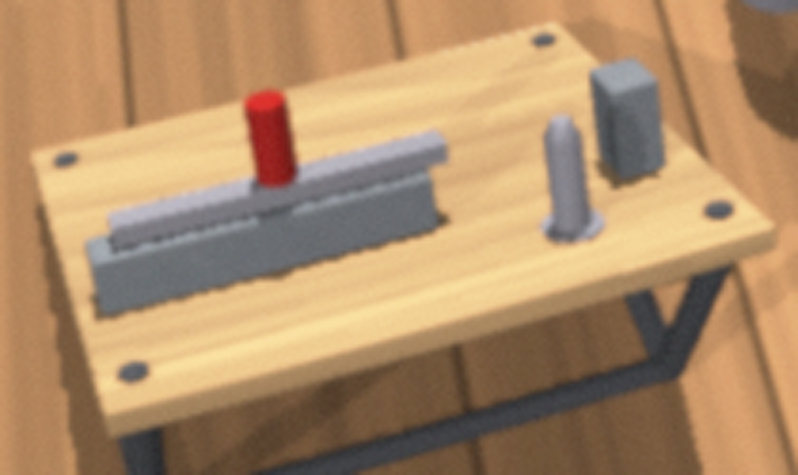

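View pics/turn.png

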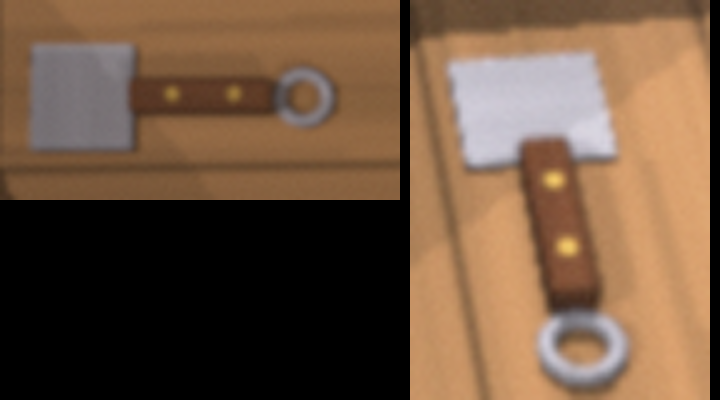

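The crops show the small turner, blade on the left and eye on the right at top pixel (271,189), confirming the choice. They also show the board corners, the peg tip near (399,182) and the red knob near (392,232) in the top view.

```bash
cat > h.py <<'E'
import numpy as np,cv2
from bench import get_calibration
from scipy.optimize import least_squares
from scipy.spatial.transform import Rotation as Ro
C={n:get_calibration(n) for n in("side","top")}
def ray(n,p):
    c=C[n];d=np.array([(p[0]-c["cx"])/c["fx"],(p[1]-c["cy"])/c["fy"]]);u=d.copy()
    for _ in range(20): u=d/(1+c["k1"]*(u@u))
    R=c["R"];return -R.T@c["t"],R.T@np.array([*u,1])
def proj(n,X):
    c=C[n];q=c["R"]@X+c["t"];u=q[:2]/q[2];u=u*(1+c["k1"]*(u@u))
    return np.array([u[0]*c["fx"]+c["cx"],u[1]*c["fy"]+c["cy"]])
def onplane(n,p,z):
    o,d=ray(n,p);return o+d*(z-o[2])/d[2]
def un(p,k,ox,oy): return ((p[0]+.5)/k-.5+ox,(p[1]+.5)/k-.5+oy)
def fitpts(obs,x0,tilt=np.radians(35)):
    # board: x up slope (horizontal part towards world -y rotated by yaw), z normal
    def RT(v,t): return Ro.from_euler("z",v[3])*Ro.from_matrix(np.array([[0,1,0],[-np.cos(t),0,np.sin(t)],[np.sin(t),0,np.cos(t)]]).T.T), v[:3]
    return RT
def boardR(yaw,t=np.radians(35)):
    x=[0,-np.cos(t),np.sin(t)];y=[1,0,0];z=[0,np.sin(t),np.cos(t)]
    return Ro.from_euler("z",yaw).as_matrix()@np.array([x,y,z]).T
E
sed -i '/^def fitpts/,/return RT$/d' h.py
cat > m.py <<'E'
from h import *
T=lambda p:("top",un(p,4,320,145));S=lambda p:("side",un(p,3.8,210,295))
B=[((-190,70,0),T((46,120)),S((556,24))),((40,70,0),T((384,22)),S((773,225))),((40,-200,0),T((482,472)),S((108,418))),((-190,-200,0),T((126,530)),S((34,155))),((0,0,48),T((318,148)),S((563,121)))]
obs=[(np.array(b)/1e3,o) for b,*os in B for o in os]
def res(v): 
    R=boardR(v[3],v[4] if len(v)>4 else np.radians(35))
    return np.concatenate([proj(o[0],R@b+v[:3])-o[1] for b,o in obs])
for v0 in ([.6,-.25,.15,0],[.6,-.25,.15,0,.6]):
    r=least_squares(res,v0);print(r.x.round(4),np.abs(r.fun).max().round(2));print(r.fun.reshape(-1,2).round(1).tolist())
    if len(v0)==4: v=r.x
np.save("board.npy",v)
R=boardR(v[3]);print("tip",R@[0,0,.048]+v[:3])
r=least_squares(lambda y:np.concatenate([proj(n,R@[-.036,y[0],.071]+v[:3])-p for n,p in(T((288,348)),S((268,100)))]),[-.1]);print("knob y",r.x,r.fun)
def tri(*os):
    A=0;b=0
    for n,p in os:
        o,d=ray(n,p);d=d/np.linalg.norm(d);P=np.eye(3)-np.outer(d,d);A=A+P;b=b+P@o
    return np.linalg.solve(A,b)
T=lambda p:("top",un(p,4,195,165));S=lambda p:("side",un((p[0]-410,p[1]),5,290,175))
e=(T((304,97)),S((583,348)));print("eye",tri(*e),*[onplane(*o,.004) for o in e])
bl=[(T((30,44)),S((614,158))),(T((30,150)),S((448,62)))]
for b in [(T((30,44)),S((595,54))),(T((30,150)),S((448,62))),(T((134,44)),S((614,158))),(T((134,150)),S((468,166)))]: print("blade",tri(*b),*[onplane(*o,.004) for o in b])
E
python3 m.py
```

```text
[ 0.5825 -0.1421  0.1254  0.1686] 1.52
[[-0.2, 0.7], [0.6, -0.4], [-0.6, 0.1], [1.5, 0.4], [-0.1, 0.8], [0.1, -0.3], [0.2, 0.7], [-0.3, -0.0], [-0.2, 0.4], [-0.1, 0.4]]
[ 0.5825 -0.1421  0.1255  0.1685  0.6128] 1.52
[[-0.2, 0.7], [0.6, -0.2], [-0.6, 0.1], [1.5, 0.3], [-0.1, 0.8], [0.0, -0.4], [0.2, 0.7], [-0.2, 0.1], [-0.2, 0.4], [-0.1, 0.3]]
tip [ 0.5779045  -0.11493423  0.16468971]
knob y [-0.10845889] [-0.97046591  0.51429712  0.35388121  0.55203766]
eye [5.92940439e-01 1.81106531e-01 2.57309746e-04] [0.59359527 0.18097152 0.004     ] [0.59080436 0.17800496 0.004     ]
blade [ 0.63196018  0.36309931 -0.00355021] [0.63179896 0.36172214 0.004     ] [0.62853624 0.35523936 0.004     ]
blade [5.60283019e-01 3.61700832e-01 2.44556777e-05] [0.56101744 0.36098483 0.004     ] [0.55825131 0.3575101  0.004     ]
blade [ 0.62932443  0.29360367 -0.00288558] [0.63064845 0.2926966  0.004     ] [0.62475584 0.28685145 0.004     ]
blade [5.59496446e-01 2.93000453e-01 1.23181489e-04] [0.56003612 0.29252612 0.004     ] [0.55769834 0.28926944 0.004     ]
```

Request:
carry_out --deltas '[{"hand": 87,"dp": [-0.87,-0.285,0],"spin": 0.372},{"hand": 87,"dp": [-0.87,-0.285,0],"spin": 0.372},{"hand": 87,"dp": [-0.87,-0.285,0],"spin": 0.372},{"hand": 87,"dp": [-0.87,-0.285,0],"spin": 0.372},{"hand": 87,"dp": [-0.87,-0.285,0],"spin": 0.372},{"hand": 87,"dp": [-0.87,-0.285,0],"spin": 0.372},{"hand": 87,"dp": [-0.87,-0.285,0],"spin": 0.372},{"hand": 87,"dp": [-0.87,-0.285,0],"spin": 0.372},{"hand": 87,"dp": [-0.87,-0.285,0],"spin": 0.372},{"hand": 87,"dp": [-0.87,-0.285,0],"spin": 0.372},{"hand": 87,"dp": [-0.87,-0.285,0],"spin": 0.372}]'

```text
time: 1.2
ee_pos: [0.4229, 0.4183, 0.2224]
eef_rot: [0.711, 0.703, -0.0, -0.0]
ft_force: [0.5, 0.3, 0.1]
width: 0.087
grip_force: 0.0
```

```bash
cat > g.py <<'E'
# go(x,y,z,yang): dp, spin from current measured pose to target; yang = world angle of tool y, deg
from h import *
from bench import read_state
def go(x,y,z,yang):
    s=read_state();R=Ro.from_quat(s["eef_rot"]).as_matrix();a=np.degrees(np.arctan2(R[1,1],R[0,1]))
    d=np.array([x,y,z])-s["ee_pos"];sp=((a-yang+180)%360-180)/180
    print("t",round(s["time"],2),"pos",s["ee_pos"].round(4),"yang",a.round(2),"dp",(R.T@d/.25).round(3),"spin",round(sp,4),"w",round(s["width"]*1e3,1),"F",s["ft_force"].round(1),"q",s["joint_positions"].round(2))
E
python3 -c "
from g import *
go(.594,.2655,.12,-.9);go(.594,.2655,.005,-.9)"
```

```text
t 1.2 pos [0.4229 0.4183 0.2224] yang -0.67 dp [-0.603  0.691  0.41 ] spin 0.0013 w 87.0 F [0.5 0.3 0.1] q [-1.02  0.26  0.19  1.56 -0.05  1.33 -0.83]
t 1.2 pos [0.4229 0.4183 0.2224] yang -0.67 dp [-0.603  0.692  0.87 ] spin 0.0013 w 87.0 F [0.5 0.3 0.1] q [-1.02  0.26  0.19  1.56 -0.05  1.33 -0.83]
```

Request:
carry_out --deltas '[{"hand": 87,"dp": [-0.603,0.691,0.41],"spin": 0.001},{"hand": 87,"dp": [-0.603,0.691,0.41],"spin": 0.001},{"hand": 87,"dp": [-0.603,0.691,0.41],"spin": 0.001},{"hand": 87,"dp": [-0.603,0.691,0.41],"spin": 0.001},{"hand": 87,"dp": [-0.603,0.691,0.41],"spin": 0.001},{"hand": 87,"dp": [-0.603,0.691,0.41],"spin": 0.001},{"hand": 60,"dp": [-0.603,0.691,0.6],"spin": 0.001},{"hand": 60,"dp": [-0.603,0.691,0.75],"spin": 0.001},{"hand": 60,"dp": [-0.603,0.691,0.87],"spin": 0.001},{"hand": 60,"dp": [-0.603,0.691,0.87],"spin": 0.001},{"hand": 60,"dp": [-0.603,0.691,0.87],"spin": 0.001},{"hand": 10,"dp": [-0.603,0.691,0.87],"spin": 0.001},{"hand": 10,"dp": [-0.603,0.691,0.87],"spin": 0.001},{"hand": 10,"dp": [-0.603,0.691,0.87],"spin": 0.001},{"hand": 10,"dp": [-0.603,0.691,0.87],"spin": 0.001},{"hand": 10,"dp": [-0.603,0.691,0.87],"spin": 0.001},{"hand": 10,"dp": [-0.603,0.691,0.87],"spin": 0.001}]' --force 12

```text
time: 2.9
ee_pos: [0.5936, 0.2651, 0.0051]
eef_rot: [0.713, 0.701, 0.0, -0.0]
ft_force: [-0.2, -0.9, 0.9]
width: 0.024
grip_force: 12.0
```

```bash
python3 -c "
from g import *
v=np.load('board.npy');R=boardR(v[3]);tip=R@[0,0,.048]+v[:3]
u=R@[1,0,0];u[2]=0;u/=np.linalg.norm(u)
print(tip,u,np.degrees(v[3]))
go(.594,.2655,.30,-.9)
p=tip-.085*u;go(*(p[:2]),.30,9.66)"
```

```text
[ 0.5779045  -0.11493423  0.16468971] [ 0.16784289 -0.98581376  0.        ] 9.662423862681845
t 2.9 pos [0.5936 0.2651 0.0051] yang -1.02 dp [ 0.002  0.002 -1.179] spin -0.0007 w 24.0 F [-0.2 -0.9  0.9] q [-0.69  0.59  0.26  1.61 -0.18  0.97 -0.38]
t 2.9 pos [0.5936 0.2651 0.0051] yang -1.02 dp [-1.187 -0.099 -1.18 ] spin -0.0593 w 24.0 F [-0.2 -0.9  0.9] q [-0.69  0.59  0.26  1.61 -0.18  0.97 -0.38]
```

Request:
carry_out --deltas '[{"hand": 10,"dp": [0,0,-0.2],"spin": 0},{"hand": 10,"dp": [0,0,-0.4],"spin": 0},{"hand": 10,"dp": [0,0,-0.6],"spin": 0},{"hand": 10,"dp": [0,0,-0.82],"spin": 0},{"hand": 10,"dp": [-0.2,-0.02,-0.82],"spin": -0.02},{"hand": 10,"dp": [-0.4,-0.04,-0.82],"spin": -0.04},{"hand": 10,"dp": [-0.6,-0.06,-0.82],"spin": -0.0593},{"hand": 10,"dp": [-0.8,-0.08,-0.82],"spin": -0.0593},{"hand": 10,"dp": [-0.95,-0.09,-0.82],"spin": -0.0593},{"hand": 10,"dp": [-1,-0.099,-0.82],"spin": -0.0593},{"hand": 10,"dp": [-1,-0.099,-0.82],"spin": -0.0593},{"hand": 10,"dp": [-1,-0.099,-0.82],"spin": -0.0593},{"hand": 10,"dp": [-1,-0.099,-0.82],"spin": -0.0593}]'

```text
time: 4.2
ee_pos: [0.5645, 0.0178, 0.2098]
eef_rot: [0.644, 0.765, 0.0, -0.0]
ft_force: [-0.3, 0.1, -2.1]
width: 0.024
grip_force: 12.0
```

```bash
cat > look.py <<'E'
import sys,cv2,numpy as np
from bench import *
def z(i,x,y,w,h,k): return cv2.resize(i[y:y+h,x:x+w],None,fx=k,fy=k,interpolation=cv2.INTER_CUBIC)
n=sys.argv[1];t=camera("top")[:,:,::-1];s=camera("side")[:,:,::-1]
tx,ty,sx,sy=map(int,sys.argv[2:6])
q=np.hstack([z(t,tx,ty,100,140,4),z(s,sx,sy,100,140,4)])
cv2.imwrite(f"pics/{n}.png",q)
E
python3 look.py a 330 110 320 240; python3 -c "
from g import *
s=read_state();e=s['ee_pos']
print(proj('top',e),proj('side',e));go(*e,9.66)"
```

```text
[344.62698287 184.79657515] [335.1245834  241.34873305]
t 4.3 pos [0.5645 0.0173 0.2098] yang 9.8 dp [0. 0. 0.] spin 0.0008 w 23.7 F [ 0.3 -0.1 -2.8] q [-0.45  0.21  0.4   1.66 -0.08  1.29  0.13]
```

View pics/a.png

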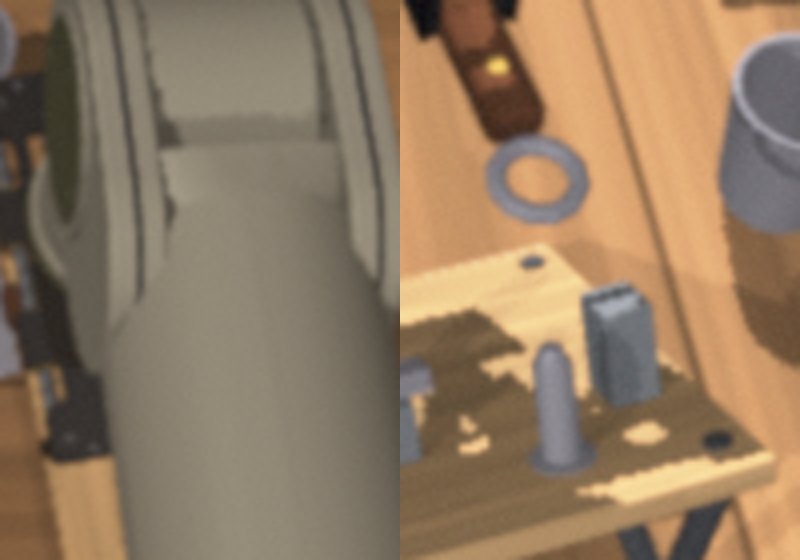

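The side crop shows the eye centred at about pixel (354,285) and the peg tip near (357,327). The arm hides the top view.

```bash
python3 -c "
from g import *
s=read_state();e=s['ee_pos'];R=Ro.from_quat(s['eef_rot']).as_matrix()
print('expected eye',e-R[:,0]*0+ .085*R[:,0]*(1 if R[1,0]<0 else -1))
p=un((138,180),4,320,240);
for z in(.205,.209,.213):print(z,onplane('side',p,z))
v=np.load('board.npy');B=boardR(v[3]);tip=B@[0,0,.048]+v[:3];q=un((151,347),4,320,240);print('tip',tip,onplane('side',q,tip[2]),q,proj('side',tip))
E=onplane('side',p,.209)
# ring predicted extents if level
for nm,a in(('level',0),('eyeup10',.175),('eyedown10',-.175)):
    h=(e[:2]-E[:2]);h=-h/np.linalg.norm(h);h=np.array([*h,0]);l=np.cross([0,0,1],h);x=h*np.cos(a)+np.array([0,0,np.sin(a)])
    P=np.array([proj('side',E+.0155*(np.cos(t)*x+np.sin(t)*l)) for t in np.linspace(0,6.28,60)]);print(nm,np.ptp(P,axis=0),np.degrees(np.arctan2(h[1],h[0])))
"
```

```text
expected eye [ 0.57892676 -0.06650522  0.2097817 ]
0.205 [ 0.57809752 -0.06543146  0.205     ]
0.209 [ 0.57702455 -0.06809283  0.209     ]
0.213 [ 0.57595159 -0.07075421  0.213     ]
tip [ 0.5779045  -0.11493423  0.16468971] [ 0.5776252  -0.11405542  0.16468971] (357.375, 326.375) [357.68049234 326.86255382]
level [20.70361104 17.11213713] -81.62699531139423
eyeup10 [20.82306944 14.89423684] -81.62699531139423
eyedown10 [20.50320309 18.86902624] -81.62699531139423
```

```bash
cat > plan.py <<'E'
from g import *
v=np.load('board.npy');B=boardR(v[3]);w=np.array([.0128,-.0865,0]);L=np.linalg.norm(w);w/=L
def tcp(ze,a,xe=0,ye=0):
    a=np.radians(a);E=B@[xe,ye,ze]+v[:3]
    return E-w*(L*np.cos(a)+.007*np.sin(a))-np.array([0,0,1])*(L*np.sin(a)-.007*np.cos(a)+.006)
E
python3 -c "
from plan import *
for ze,a in[(.062,0),(.053,0),(.044,0),(.040,6),(.036,12),(.033,18),(.030,24),(.027,30),(.024,35),(.018,35),(.014,35)]:
    p=tcp(ze,a);print(ze,a,p.round(4));go(*p,9.8)" | sed 's/yang.*dp/dp/;s/ w .*//'
```

```text
0.062 0 [ 0.5638 -0.0205  0.1772]
t 4.3 pos [0.5645 0.0173 0.2098] dp [-0.148 -0.028  0.131] spin -0.0
0.053 0 [ 0.5646 -0.0256  0.1698]
t 4.3 pos [0.5645 0.0173 0.2098] dp [-0.169 -0.028  0.16 ] spin -0.0
0.044 0 [ 0.5655 -0.0307  0.1624]
t 4.3 pos [0.5645 0.0173 0.2098] dp [-0.19  -0.029  0.19 ] spin -0.0
0.04 6 [ 0.5658 -0.0327  0.15  ]
t 4.3 pos [0.5645 0.0173 0.2098] dp [-0.198 -0.029  0.239] spin -0.0
0.036 12 [ 0.5663 -0.0357  0.1375]
t 4.3 pos [0.5645 0.0173 0.2098] dp [-0.21  -0.029  0.289] spin -0.0
0.033 18 [ 0.5669 -0.039   0.126 ]
t 4.3 pos [0.5645 0.0173 0.2098] dp [-0.224 -0.029  0.335] spin -0.0
0.03 24 [ 0.5675 -0.0433  0.1148]
t 4.3 pos [0.5645 0.0173 0.2098] dp [-0.241 -0.029  0.38 ] spin -0.0
0.027 30 [ 0.5683 -0.0484  0.1038]
t 4.3 pos [0.5645 0.0173 0.2098] dp [-0.262 -0.029  0.424] spin -0.0
0.024 35 [ 0.5691 -0.0537  0.0946]
t 4.3 pos [0.5645 0.0173 0.2098] dp [-0.283 -0.03   0.461] spin -0.0
0.018 35 [ 0.5697 -0.0571  0.0897]
t 4.3 pos [0.5645 0.0173 0.2098] dp [-0.297 -0.03   0.48 ] spin -0.0
0.014 35 [ 0.5701 -0.0593  0.0864]
t 4.3 pos [0.5645 0.0173 0.2098] dp [-0.306 -0.03   0.493] spin -0.0
```

Request:
carry_out --deltas '[{"hand": 10,"dp": [-0.07,-0.014,0.06],"spin": 0},{"hand": 10,"dp": [-0.148,-0.028,0.131],"spin": 0},{"hand": 10,"dp": [-0.148,-0.028,0.131],"spin": 0},{"hand": 10,"dp": [-0.148,-0.028,0.131],"spin": 0},{"hand": 10,"dp": [-0.158,-0.028,0.146],"spin": 0},{"hand": 10,"dp": [-0.169,-0.028,0.16],"spin": 0},{"hand": 10,"dp": [-0.175,-0.028,0.17],"spin": 0},{"hand": 10,"dp": [-0.182,-0.029,0.18],"spin": 0},{"hand": 10,"dp": [-0.182,-0.029,0.18],"spin": 0},{"hand": 10,"dp": [-0.182,-0.029,0.18],"spin": 0}]' --force 6

```text
time: 5.3
ee_pos: [0.5648, -0.0306, 0.165]
eef_rot: [0.645, 0.764, 0.0, -0.0]
ft_force: [-0.1, -0.6, -2.2]
width: 0.0241
grip_force: 6.0
```

```bash
python3 look.py b 330 110 320 240;python3 -c "
from plan import *
print(read_state()['ft_force'])
for ze,a in[(.0475,0),(.044,0),(.040,6),(.036,12),(.033,18),(.030,24),(.027,30),(.024,35),(.018,35),(.014,35)]:
    p=tcp(ze,a);print(ze,a,p.round(4));go(*p,9.8)" | sed 's/yang.*dp/dp/;s/ w .*//'
```

```text
[-0.18527186  0.06823929 -1.38375843]
0.0475 0 [ 0.5652 -0.0287  0.1653]
t 5.4 pos [ 0.5649 -0.0304  0.1651] dp [ 0.007  0.002 -0.001] spin -0.0008
0.044 0 [ 0.5655 -0.0307  0.1624]
t 5.4 pos [ 0.5649 -0.0304  0.1651] dp [-0.001  0.002  0.011] spin -0.0008
0.04 6 [ 0.5658 -0.0327  0.15  ]
t 5.4 pos [ 0.5649 -0.0304  0.1651] dp [-0.01   0.002  0.061] spin -0.0008
0.036 12 [ 0.5663 -0.0357  0.1375]
t 5.4 pos [ 0.5649 -0.0304  0.1651] dp [-0.022  0.002  0.11 ] spin -0.0008
0.033 18 [ 0.5669 -0.039   0.126 ]
t 5.4 pos [ 0.5649 -0.0304  0.1651] dp [-0.035  0.002  0.156] spin -0.0008
0.03 24 [ 0.5675 -0.0433  0.1148]
t 5.4 pos [ 0.5649 -0.0304  0.1651] dp [-0.052  0.002  0.201] spin -0.0008
0.027 30 [ 0.5683 -0.0484  0.1038]
t 5.4 pos [ 0.5649 -0.0304  0.1651] dp [-0.073  0.001  0.245] spin -0.0008
0.024 35 [ 0.5691 -0.0537  0.0946]
t 5.4 pos [ 0.5649 -0.0304  0.1651] dp [-0.094  0.001  0.282] spin -0.0008
0.018 35 [ 0.5697 -0.0571  0.0897]
t 5.4 pos [ 0.5649 -0.0304  0.1651] dp [-0.108  0.001  0.302] spin -0.0008
0.014 35 [ 0.5701 -0.0593  0.0864]
t 5.4 pos [ 0.5649 -0.0304  0.1651] dp [-0.117  0.001  0.315] spin -0.0008
```

View pics/b.png

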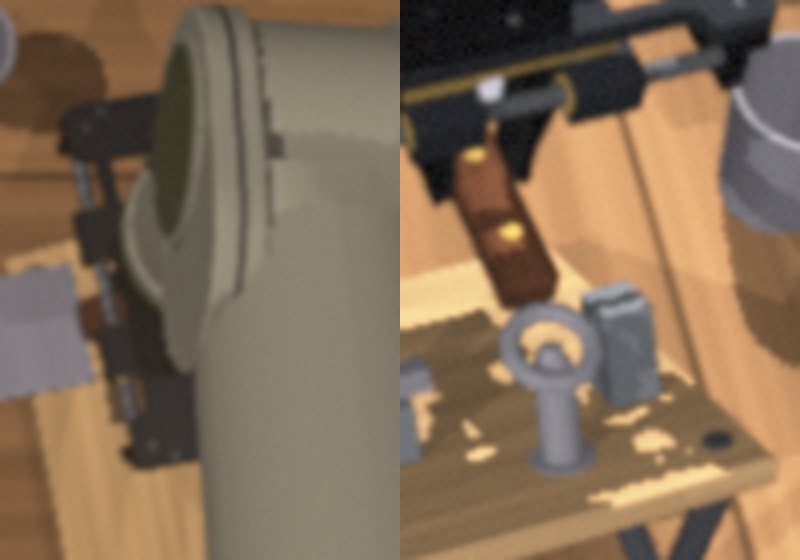

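The ring is centred on the peg tip at about (358,327), so I can thread it.

Request:
carry_out --deltas '[{"hand": 10,"dp": [-0.002,0.002,0.012],"spin": 0},{"hand": 10,"dp": [-0.004,0.002,0.03],"spin": 0},{"hand": 10,"dp": [-0.01,0.002,0.05],"spin": 0},{"hand": 10,"dp": [-0.013,0.002,0.065],"spin": 0},{"hand": 10,"dp": [-0.017,0.002,0.085],"spin": 0},{"hand": 10,"dp": [-0.022,0.002,0.11],"spin": 0},{"hand": 10,"dp": [-0.022,0.002,0.11],"spin": 0}]' --force 5

```text
time: 6.1
ee_pos: [0.5657, -0.0361, 0.1364]
eef_rot: [0.645, 0.764, -0.001, -0.0]
ft_force: [-0.5, 0.6, -2.2]
width: 0.0239
grip_force: 5.0
```

```bash
python3 look.py c 330 110 320 240;python3 -c "
from plan import *
print(read_state()['ft_force'])
for ze,a in[(.036,12),(.033,18),(.030,24),(.027,30),(.024,35),(.018,35),(.014,35)]:
    p=tcp(ze,a);print(ze,a,p.round(4));go(*p,9.8)" | sed 's/yang.*dp/dp/;s/ w .*//'
```

```text
[-0.65108755 -0.58916009 -1.21131334]
0.036 12 [ 0.5663 -0.0357  0.1375]
t 6.2 pos [ 0.5662 -0.0358  0.1373] dp [ 0.001  0.001 -0.001] spin -0.0008
0.033 18 [ 0.5669 -0.039   0.126 ]
t 6.2 pos [ 0.5662 -0.0358  0.1373] dp [-0.013  0.001  0.045] spin -0.0008
0.03 24 [ 0.5675 -0.0433  0.1148]
t 6.2 pos [ 0.5662 -0.0358  0.1373] dp [-0.03  0.    0.09] spin -0.0008
0.027 30 [ 0.5683 -0.0484  0.1038]
t 6.2 pos [ 0.5662 -0.0358  0.1373] dp [-0.051  0.     0.134] spin -0.0008
0.024 35 [ 0.5691 -0.0537  0.0946]
t 6.2 pos [ 0.5662 -0.0358  0.1373] dp [-0.072 -0.     0.171] spin -0.0008
0.018 35 [ 0.5697 -0.0571  0.0897]
t 6.2 pos [ 0.5662 -0.0358  0.1373] dp [-0.086 -0.     0.191] spin -0.0008
0.014 35 [ 0.5701 -0.0593  0.0864]
t 6.2 pos [ 0.5662 -0.0358  0.1373] dp [-0.095 -0.     0.204] spin -0.0008
```

View pics/c.png

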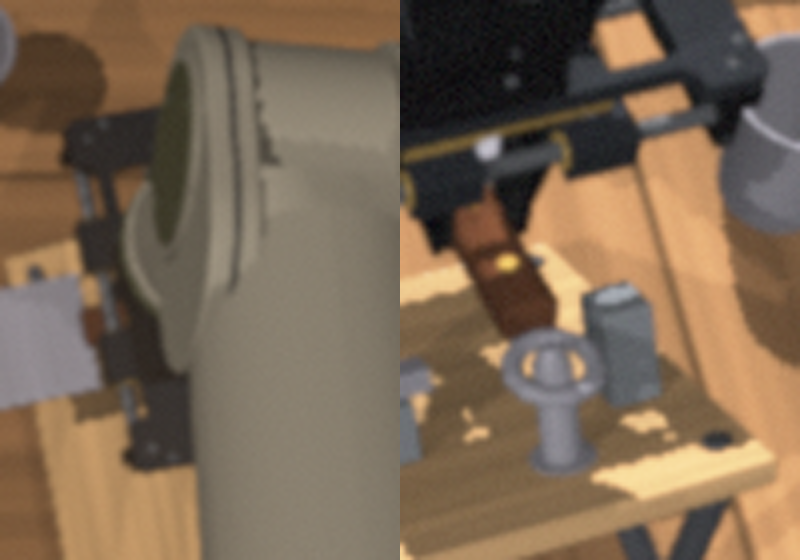

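The ring is on the peg and tilting as planned. I continue along the arc.

Request:
carry_out --deltas '[{"hand": 10,"dp": [-0.006,0.001,0.022],"spin": 0},{"hand": 10,"dp": [-0.013,0.001,0.045],"spin": 0},{"hand": 10,"dp": [-0.021,0.0,0.067],"spin": 0},{"hand": 10,"dp": [-0.03,0.0,0.09],"spin": 0},{"hand": 10,"dp": [-0.04,0.0,0.112],"spin": 0},{"hand": 10,"dp": [-0.051,0.0,0.134],"spin": 0},{"hand": 10,"dp": [-0.061,0.0,0.153],"spin": 0},{"hand": 10,"dp": [-0.072,0.0,0.171],"spin": 0},{"hand": 10,"dp": [-0.079,0.0,0.181],"spin": 0},{"hand": 10,"dp": [-0.086,0.0,0.191],"spin": 0},{"hand": 10,"dp": [-0.091,0.0,0.198],"spin": 0},{"hand": 10,"dp": [-0.091,0.0,0.198],"spin": 0},{"hand": 10,"dp": [-0.091,0.0,0.198],"spin": 0}]'

```text
time: 7.5
ee_pos: [0.57, -0.0585, 0.0878]
eef_rot: [0.645, 0.764, -0.0, 0.0]
ft_force: [0.8, -1.8, -0.3]
width: 0.0238
grip_force: 5.0
```

```bash
python3 - <<'E'
from plan import *
from bench import camera
go(*tcp(.016,35),9.8)
s=camera("side")[:,:,::-1].copy()
cv2.imwrite("pics/d_side.png",s)
h=cv2.cvtColor(s,cv2.COLOR_BGR2HSV)
# predicted eye centre pixels for various ze
for ze in(.004,.016,.024,.036): print(ze,proj("side",B@[0,0,ze]+v[:3]).round(1))
E
```

```text
t 7.5 pos [ 0.57   -0.0585  0.0878] yang 9.65 dp [ 0.001 -0.    -0.001] spin -0.0008 w 23.8 F [ 0.8 -1.8 -0.3] q [-0.33  0.35  0.42  1.78 -0.16  1.05  0.32]
0.004 [360.8 352.5]
0.016 [360.  345.6]
0.024 [359.4 341. ]
0.036 [358.5 334. ]
```

Request:
carry_out --deltas '[{"hand": 45,"dp": [0,0,0],"spin": 0},{"hand": 45,"dp": [0,0,0],"spin": 0},{"hand": 45,"dp": [0,0,0],"spin": 0},{"hand": 45,"dp": [0,0,0],"spin": 0},{"hand": 45,"dp": [0,0,-0.08],"spin": 0},{"hand": 45,"dp": [0.02,0,-0.2],"spin": 0},{"hand": 45,"dp": [0.05,0,-0.4],"spin": 0},{"hand": 45,"dp": [0.1,0.3,-0.6],"spin": 0},{"hand": 45,"dp": [0.1,0.3,-0.6],"spin": 0},{"hand": 45,"dp": [0.1,0.3,-0.6],"spin": 0},{"hand": 45,"dp": [0.1,0.3,-0.6],"spin": 0}]'

```text
time: 8.65
ee_pos: [0.64, -0.021, 0.2376]
eef_rot: [0.645, 0.764, -0.0, -0.0]
ft_force: [0.7, -0.2, -1.0]
width: 0.0448
grip_force: 0.0
```

```bash
python3 look.py e 320 150 290 245; python3 - <<'E'
from plan import *
K=lambda y,z:B@[-.036,y,z]+v[:3]
for y,z in((-.1085,.1),(-.1085,.052),(-.0285,.052)): print(K(y,z).round(4));go(*K(y,z),9.66)
E
```

```text
[ 0.461  -0.0747  0.1866]
t 8.75 pos [ 0.6388 -0.0218  0.2371] yang 9.6 dp [-0.09  -0.736  0.203] spin -0.0003 w 45.2 F [ 0.1 -0.3 -0.6] q [-0.36  0.37  0.43  1.42 -0.15  1.39  0.24]
[ 0.4656 -0.1018  0.1473]
t 8.75 pos [ 0.6388 -0.0218  0.2371] yang 9.6 dp [-0.2   -0.736  0.36 ] spin -0.0003 w 45.2 F [ 0.1 -0.3 -0.6] q [-0.36  0.37  0.43  1.42 -0.15  1.39  0.24]
[ 0.5445 -0.0884  0.1473]
t 8.75 pos [ 0.6388 -0.0218  0.2371] yang 9.6 dp [-0.2   -0.416  0.36 ] spin -0.0003 w 45.2 F [ 0.1 -0.3 -0.6] q [-0.36  0.37  0.43  1.42 -0.15  1.39  0.24]
```

View pics/e.png

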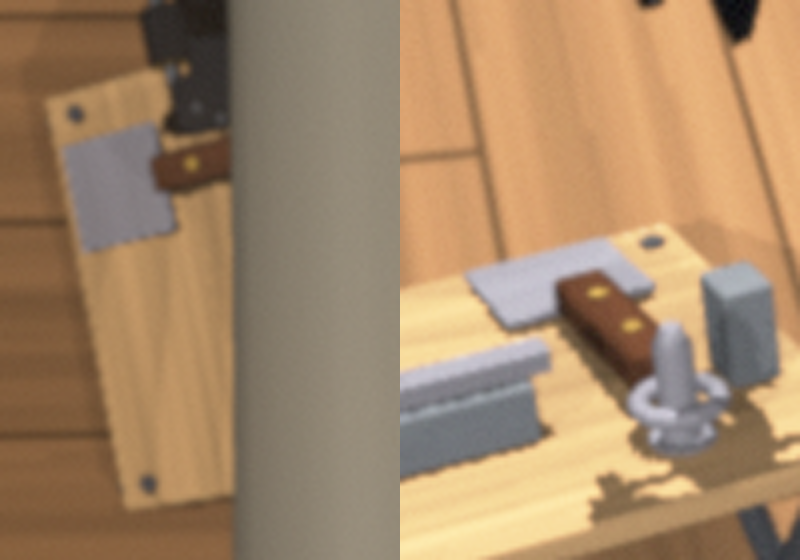

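The turner hangs straight, but the eye is stuck on the peg about 12 mm above the board, with its centre near side pixel (360,346). I'll press the eye end of the handle down with closed fingertips.

Request:
carry_out --deltas '[{"hand": 0,"dp": [-0.246,-0.302,0],"spin": 0},{"hand": 0,"dp": [-0.246,-0.302,0],"spin": 0},{"hand": 0,"dp": [-0.246,-0.302,0],"spin": 0},{"hand": 0,"dp": [-0.246,-0.302,0.1],"spin": 0},{"hand": 0,"dp": [-0.246,-0.302,0.2],"spin": 0},{"hand": 0,"dp": [-0.246,-0.302,0.3],"spin": 0},{"hand": 0,"dp": [-0.246,-0.302,0.36],"spin": 0},{"hand": 0,"dp": [-0.246,-0.302,0.39],"spin": 0},{"hand": 0,"dp": [-0.246,-0.302,0.41],"spin": 0},{"hand": 0,"dp": [-0.246,-0.302,0.43],"spin": 0},{"hand": 0,"dp": [-0.246,-0.302,0.44],"spin": 0},{"hand": 0,"dp": [-0.246,-0.302,0.44],"spin": 0}]'

```text
time: 9.95
ee_pos: [0.5758, -0.0944, 0.1282]
eef_rot: [0.645, 0.764, 0.0, 0.0]
ft_force: [0.9, -1.2, -0.7]
width: 0.0008
grip_force: 0.0
```

```bash
cat > eye.py <<'E'
from plan import *
from bench import camera
s=camera("side")[:,:,::-1].copy();go(.5745,-.0951,.120,9.66)
# bottom edge of the ring below its centre: first dark->bright profile along column of the peg
g=cv2.cvtColor(s,cv2.COLOR_BGR2HSV);m=((g[:,:,1]<70)&(g[:,:,2]>90)).astype(np.uint8)
print("row widths",[(r,int(m[r,335:385].sum())) for r in range(326,364)])
E
python3 eye.py
```

```text
t 10.0 pos [ 0.5759 -0.0944  0.1284] yang 9.65 dp [-0.002 -0.006  0.033] spin -0.0 w 0.2 F [0.6 0.3 0.6] q [-0.29  0.33  0.45  1.71 -0.15  1.14  0.37]
row widths [(326, 13), (327, 19), (328, 19), (329, 21), (330, 24), (331, 24), (332, 23), (333, 23), (334, 23), (335, 22), (336, 24), (337, 22), (338, 22), (339, 21), (340, 18), (341, 14), (342, 10), (343, 11), (344, 12), (345, 15), (346, 16), (347, 20), (348, 20), (349, 22), (350, 21), (351, 22), (352, 23), (353, 24), (354, 24), (355, 24), (356, 22), (357, 17), (358, 14), (359, 4), (360, 0), (361, 0), (362, 0), (363, 0)]
```

Request:
carry_out --deltas '[{"hand": 0,"dp": [0,0,0.01],"spin": 0},{"hand": 0,"dp": [0,0,0.02],"spin": 0},{"hand": 0,"dp": [0,0,0.026],"spin": 0},{"hand": 0,"dp": [0,0,0.03],"spin": 0},{"hand": 0,"dp": [0,0,0.03],"spin": 0}]'

```text
time: 10.5
ee_pos: [0.5767, -0.0948, 0.125]
eef_rot: [0.645, 0.764, 0.002, 0.001]
ft_force: [-16.6, 2.0, 38.1]
width: 0.0007
grip_force: 17.4
```

```bash
python3 eye.py; python3 look.py f 330 150 300 260
```

```text
t 10.55 pos [ 0.5767 -0.0948  0.125 ] yang 9.62 dp [ 0.    -0.009  0.02 ] spin -0.0002 w 0.7 F [-16.    3.2  38.8] q [-0.29  0.33  0.45  1.72 -0.16  1.13  0.38]
row widths [(326, 12), (327, 12), (328, 19), (329, 20), (330, 23), (331, 23), (332, 23), (333, 23), (334, 23), (335, 22), (336, 23), (337, 22), (338, 23), (339, 20), (340, 18), (341, 16), (342, 10), (343, 11), (344, 12), (345, 14), (346, 15), (347, 19), (348, 21), (349, 20), (350, 21), (351, 22), (352, 22), (353, 24), (354, 24), (355, 24), (356, 22), (357, 18), (358, 14), (359, 5), (360, 0), (361, 0), (362, 0), (363, 0)]
```

View pics/f.png

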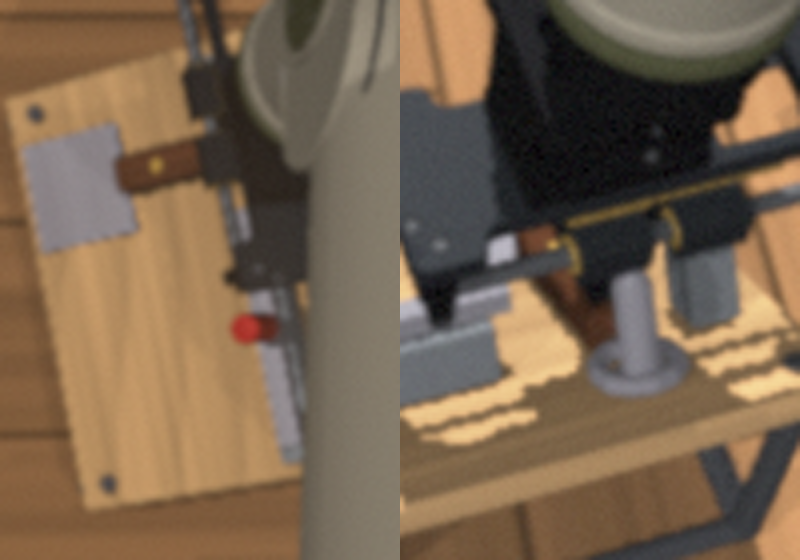

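The ring is now seated at the foot of the peg, with its centre near side pixel (359,352). I back off and go to the knob.

Request:
carry_out --deltas '[{"hand": 0,"dp": [0,0,-0.1],"spin": 0},{"hand": 0,"dp": [0,0,-0.3],"spin": 0},{"hand": 45,"dp": [0,0,-0.32],"spin": 0},{"hand": 45,"dp": [0.02,-0.2,-0.32],"spin": 0},{"hand": 45,"dp": [0.047,-0.443,-0.32],"spin": 0},{"hand": 45,"dp": [0.047,-0.443,-0.32],"spin": 0},{"hand": 45,"dp": [0.047,-0.443,-0.32],"spin": 0},{"hand": 45,"dp": [0.047,-0.443,-0.32],"spin": 0}]'

```text
time: 11.45
ee_pos: [0.4656, -0.101, 0.201]
eef_rot: [0.645, 0.764, 0.001, 0.001]
ft_force: [0.9, 0.1, -0.0]
width: 0.0401
grip_force: 0.0
```

```bash
python3 - <<'E'
from plan import *
from bench import camera
K=lambda y,z:B@[-.036,y,z]+v[:3]
for y,z in((-.1085,.054),(-.0285,.054)): print(K(y,z).round(4));go(*K(y,z),9.66)
t=camera("top");h=cv2.cvtColor(t,cv2.COLOR_RGB2HSV)
s=camera("side");hs=cv2.cvtColor(s,cv2.COLOR_RGB2HSV)
for n,h in(("top",h),("side",hs)):
    m=(((h[:,:,0]<8)|(h[:,:,0]>172))&(h[:,:,1]>190)&(h[:,:,2]>90)).astype(np.uint8);m[:,450:]=0
    k,_,st,ce=cv2.connectedComponentsWithStats(m);print(n,[(st[i].tolist(),ce[i].round(1).tolist()) for i in range(1,k) if st[i,4]>12])
    print(proj(n,K(-.1085,.071)),proj(n,K(-.1085,.053)))
E
```

```text
[ 0.4654 -0.1007  0.149 ]
t 11.45 pos [ 0.4656 -0.101   0.201 ] yang 9.68 dp [ 0.002 -0.001  0.208] spin 0.0001 w 40.1 F [ 0.9  0.1 -0. ] q [-0.34 -0.    0.46  1.89  0.    1.25  0.29]
[ 0.5443 -0.0873  0.149 ]
t 11.45 pos [ 0.4656 -0.101   0.201 ] yang 9.68 dp [0.001 0.319 0.209] spin 0.0001 w 40.1 F [ 0.9  0.1 -0. ] q [-0.34 -0.    0.46  1.89  0.    1.25  0.29]
top [([389, 230, 5, 5, 13], [390.6, 232.3])]
[390.65825303 232.15718959] [393.40033509 231.81699043]
side [([275, 320, 12, 23, 183], [280.7, 330.7])]
[280.485757   321.50595388] [282.32290407 332.10762667]
```

Request:
carry_out --deltas '[{"hand": 45,"dp": [0.002,0,0.1],"spin": 0},{"hand": 45,"dp": [0.002,0,0.208],"spin": 0},{"hand": 45,"dp": [0.002,0,0.208],"spin": 0},{"hand": 45,"dp": [0.002,0,0.208],"spin": 0},{"hand": 10,"dp": [0.002,0,0.208],"spin": 0},{"hand": 10,"dp": [0.002,0,0.208],"spin": 0},{"hand": 10,"dp": [0.002,0,0.208],"spin": 0},{"hand": 10,"dp": [0.002,0,0.208],"spin": 0},{"hand": 10,"dp": [0.002,0,0.208],"spin": 0}]' --force 12

```text
time: 12.45
ee_pos: [0.4647, -0.1009, 0.1489]
eef_rot: [0.645, 0.764, 0.0, 0.0]
ft_force: [0.4, -0.5, 1.0]
width: 0.0174
grip_force: 12.0
```

Gripped the knob (width 17–18 mm). I slide it 76 mm first, then finish in small steps while watching the force.

Request:
carry_out --deltas '[{"hand": 10,"dp": [0,0.03,0],"spin": 0},{"hand": 10,"dp": [0,0.07,0],"spin": 0},{"hand": 10,"dp": [0,0.11,0],"spin": 0},{"hand": 10,"dp": [0,0.15,0],"spin": 0},{"hand": 10,"dp": [0,0.19,0],"spin": 0},{"hand": 10,"dp": [0,0.23,0],"spin": 0},{"hand": 10,"dp": [0,0.27,0],"spin": 0},{"hand": 10,"dp": [0,0.3,0],"spin": 0},{"hand": 10,"dp": [0,0.304,0],"spin": 0},{"hand": 10,"dp": [0,0.304,0],"spin": 0}]'

```text
time: 13.45
ee_pos: [0.5385, -0.0885, 0.1482]
eef_rot: [0.645, 0.764, -0.002, -0.002]
ft_force: [-11.8, -0.4, 11.7]
width: 0.0178
grip_force: 12.0
```

Request:
carry_out --deltas '[{"hand": 10,"dp": [0,0.008,0],"spin": 0},{"hand": 10,"dp": [0,0.016,0],"spin": 0},{"hand": 10,"dp": [0,0.02,0],"spin": 0},{"hand": 10,"dp": [0,0.02,0],"spin": 0}]'

```text
time: 13.85
ee_pos: [0.541, -0.0881, 0.148]
eef_rot: [0.645, 0.764, -0.003, -0.004]
ft_force: [-23.8, -1.2, 21.1]
width: 0.0227
grip_force: 12.0
```

```bash
cat > knob.py <<'E'
from plan import *
from bench import camera
K=lambda y,z:B@[-.036,y,z]+v[:3]
s=read_state();print(s["ft_force"].round(1),s["torque"].round(2),s["ee_pos"].round(4),s["width"],(B.T@(s["ee_pos"]-v[:3])).round(4))
for n in("top","side"):
    h=cv2.cvtColor(camera(n),cv2.COLOR_RGB2HSV)
    m=(((h[:,:,0]<8)|(h[:,:,0]>172))&(h[:,:,1]>190)&(h[:,:,2]>90)).astype(np.uint8);m[:,450:]=0
    k,_,st,ce=cv2.connectedComponentsWithStats(m);print(n,[(st[i].tolist(),ce[i].round(1).tolist()) for i in range(1,k) if st[i,4]>8])
    print([(y,proj(n,K(y,.071)).round(1).tolist()) for y in(-.1085,-.0385,-.0335,-.0285)])
E
python3 knob.py; python3 look.py f2 330 150 270 260
```

```text
[-23.8  -1.2  21.1] [-0.35  5.68  0.05] [ 0.541  -0.0881  0.148 ] 0.022669664447010594 [-0.0363 -0.0319  0.0531]
top []
[(-0.1085, [390.7, 232.2]), (-0.0385, [384.3, 201.9]), (-0.0335, [383.8, 199.7]), (-0.0285, [383.4, 197.6])]
side [([325, 320, 8, 11, 73], [328.4, 325.1])]
[(-0.1085, [280.5, 321.5]), (-0.0385, [324.0, 310.4]), (-0.0335, [327.1, 309.7]), (-0.0285, [330.1, 308.9])]
```

View pics/f2.png

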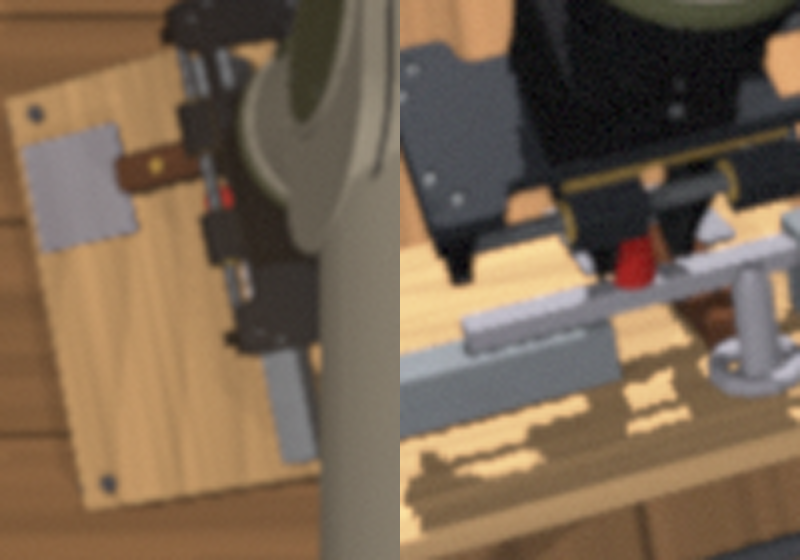

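The side view shows the bolt across the handle with its end close to the catch, and the red knob at about (328,325). I'll work out its travel numerically.

```bash
python3 - <<'E'
from plan import *
import cv2
K=lambda y,z,x=-.036:B@[x,y,z]+v[:3]
q=cv2.imread("pics/f2.png")
for y in(-.0385,-.0345,-.0315,-.0285):
    print(y,"knob base L/R",proj("side",K(y,.037)).round(1),"z45",proj("side",K(y,.045)).round(1),"width",(proj("side",K(y+.009,.045))-proj("side",K(y-.009,.045))).round(1))
# grip-force row profile of red
import numpy as np
s=q[:,400:];h=cv2.cvtColor(s,cv2.COLOR_BGR2HSV);m=((h[:,:,0]<8)|(h[:,:,0]>172))&(h[:,:,1]>150)&(h[:,:,2]>80)
for r in range(236,296,8):
    c=np.where(m[r])[0]
    if len(c):print(un((c.min(),r),4,270,260),un((c.max(),r),4,270,260))
# bolt tail, near-top corner at x=-29..-43,z=36 ; tail offset from original picture
b=cv2.imread("pics/side0.png")
T0=un((112,232),3.8,210,295);T1=un((467,335),4,270,260)
def yfit(p):return least_squares(lambda a:proj("side",K(a[0],.031,-.029))-p,[-.1]).x[0]
print("tail travel",yfit(T1)-yfit(T0))
E
```

```text
-0.0385 knob base L/R [326.9 330.1] z45 [326.2 325.6] width [10.9 -2.9]
-0.0345 knob base L/R [329.3 329.5] z45 [328.6 324.9] width [10.8 -2.9]
-0.0315 knob base L/R [331.1 329. ] z45 [330.4 324.4] width [10.8 -2.9]
-0.0285 knob base L/R [332.9 328.5] z45 [332.2 324. ] width [10.8 -2.9]
(np.float64(331.125), 318.625) (np.float64(332.625), 318.625)
(np.float64(325.125), 320.625) (np.float64(333.125), 320.625)
(np.float64(324.625), 322.625) (np.float64(332.875), 322.625)
(np.float64(324.125), 324.625) (np.float64(333.625), 324.625)
(np.float64(323.625), 326.625) (np.float64(332.875), 326.625)
(np.float64(323.625), 328.625) (np.float64(332.375), 328.625)
(np.float64(324.125), 330.625) (np.float64(330.625), 330.625)
tail travel 0.22916563186416733
```

The bolt is at about 74 mm and the 12 N grip is yielding. I grip harder.

Request:
carry_out --deltas '[{"hand": 5,"dp": [0,0,0],"spin": 0},{"hand": 5,"dp": [0,0,0],"spin": 0},{"hand": 5,"dp": [0,0,0],"spin": 0},{"hand": 5,"dp": [0,0,0],"spin": 0}]' --force 45

```text
time: 14.45
ee_pos: [0.5387, -0.0885, 0.1479]
eef_rot: [0.646, 0.763, -0.004, -0.006]
ft_force: [-35.8, -0.6, 28.3]
width: 0.0166
grip_force: 44.9
```

```bash
python3 knob.py
```

```text
[-35.8  -0.6  28.3] [-0.33  8.37  0.15] [ 0.5387 -0.0885  0.1479] 0.01659653597395889 [-0.0364 -0.0342  0.053 ]
top []
[(-0.1085, [390.7, 232.2]), (-0.0385, [384.3, 201.9]), (-0.0335, [383.8, 199.7]), (-0.0285, [383.4, 197.6])]
side [([325, 320, 8, 11, 75], [328.6, 325.3])]
[(-0.1085, [280.5, 321.5]), (-0.0385, [324.0, 310.4]), (-0.0335, [327.1, 309.7]), (-0.0285, [330.1, 308.9])]
```

```bash
python3 - <<'E'
from plan import *
K=lambda y,z,x=-.036:B@[x,y,z]+v[:3]
def yfit(p,z,x):
    r=least_squares(lambda a:proj("side",K(a[0],z,x))-p,[-.1]);return r.x[0].round(4),r.fun.round(1)
S=lambda p:un(p,3.8,210,295);F=lambda p:un(p,4,270,260)
print("tail side0",yfit(S((112,215)),.036,-.029),yfit(S((113,248)),.026,-.029))
print("end side0",yfit(S((447,160)),.026,-.029),yfit(S((446,140)),.036,-.029))
print("tail now",yfit(F((66,322)),.036,-.029),yfit(F((68,352)),.026,-.029))
print("knob base side0",yfit(S((276,182)),.037,-.036), "knob top",yfit(S((268,100)),.071,-.036))
print("tail predicted at 75,80mm:")
E
```

```text
tail side0 (np.float64(-0.1789), array([1.1, 4.3])) (np.float64(-0.1813), array([0.5, 1.8]))
end side0 (np.float64(-0.0409), array([0.5, 1.9])) (np.float64(-0.0402), array([0.4, 1.3]))
tail now (np.float64(-0.1056), array([0.9, 3.3])) (np.float64(-0.107), array([0.5, 1.8]))
knob base side0 (np.float64(-0.1114), array([-0.2, -0.7])) knob top (np.float64(-0.1088), array([0.2, 0.6]))
tail predicted at 75,80mm:
```

```bash
python3 - <<'E'
from plan import *
K=lambda y,z,x=-.036:B@[x,y,z]+v[:3]
def yfit(n,p,z,x):
    r=least_squares(lambda a:proj(n,K(a[0],z,x))-p,[-.1]);return r.x[0].round(4),r.fun.round(1)
S=lambda p:un(p,3.8,210,295);T=lambda p:un(p,4,320,145)
print("rail end (-48)",yfit("side",S((432,178)),.025,-.025),yfit("side",S((437,232)),0,-.025))
print("rail tail (-190)",yfit("side",S((90,240)),.025,-.025),yfit("side",S((100,312)),0,-.025))
print("top: bolt end",yfit("top",T((285,228)),.036,-.036),"rail end",yfit("top",T((310,236)),.025,-.025))
print("catch faces side (31):",yfit("side",S((593,75)),.042,-.023),yfit("side",S((605,172)),0,-.023))
E
```

```text
rail end (-48) (np.float64(-0.0496), array([0.1, 0.3])) (np.float64(-0.0508), array([0.1, 0.4]))
rail tail (-190) (np.float64(-0.1894), array([1.8, 7.1])) (np.float64(-0.1917), array([0.7, 2.9]))
top: bolt end (np.float64(-0.0379), array([-1.2,  0.3])) rail end (np.float64(-0.0449), array([-0.9,  0.2]))
catch faces side (31): (np.float64(0.025), array([1.6, 6. ])) (np.float64(0.025), array([1.2, 4.2]))
```

The bolt end sat about 5 mm ahead of the drawn-back position at the start, judging by the rail end. So 75 mm of travel puts it hard against its stop at about 80 mm. I release and retreat.

Request:
carry_out --deltas '[{"hand": 40,"dp": [0,-0.01,0],"spin": 0},{"hand": 40,"dp": [0,-0.012,0],"spin": 0},{"hand": 40,"dp": [0,-0.012,0],"spin": 0},{"hand": 40,"dp": [0,-0.012,-0.05],"spin": 0},{"hand": 40,"dp": [0,-0.012,-0.15],"spin": 0},{"hand": 40,"dp": [0,-0.012,-0.35],"spin": 0},{"hand": 40,"dp": [0.2,-0.2,-0.5],"spin": 0},{"hand": 40,"dp": [0.4,-0.4,-0.6],"spin": 0},{"hand": 40,"dp": [0.6,-0.5,-0.6],"spin": 0},{"hand": 40,"dp": [0.8,-0.5,-0.6],"spin": 0},{"hand": 40,"dp": [1,-0.5,-0.6],"spin": 0},{"hand": 40,"dp": [1,-0.5,-0.6],"spin": 0},{"hand": 40,"dp": [1,-0.5,-0.6],"spin": 0}]'

```text
time: 15.85
ee_pos: [0.3772, 0.1441, 0.2999]
eef_rot: [0.642, 0.767, 0.001, 0.0]
ft_force: [-1.0, -2.2, -0.6]
width: 0.04
grip_force: 0.0
```

```bash
python3 knob.py; python3 - <<'E'
from plan import *
from bench import camera
K=lambda x,y,z:B@[x,y,z]+v[:3]
t=camera("top");g=cv2.cvtColor(t,cv2.COLOR_RGB2HSV)
# blade: low saturation grey in the lower board area
m=((g[:,:,1]<60)&(g[:,:,2]>70)).astype(np.uint8);k,_,st,ce=cv2.connectedComponentsWithStats(m[:,320:450])
for i in range(1,k):
    if 80<st[i,4]<2500:
        c=np.argwhere(_==i)[:,::-1]+[320,0];print(st[i].tolist(),"rect",[np.round(a,1) for a in cv2.minAreaRect(c.astype(np.float32))])
bl=[proj("top",K(x,y,.004)) for x,y in((-.18,.035),(-.18,-.035),(-.112,-.035),(-.112,.035))]
print("expected blade",np.round(cv2.minAreaRect(np.float32(bl))[0],1),cv2.minAreaRect(np.float32(bl))[1:])
s=cv2.cvtColor(camera("side"),cv2.COLOR_RGB2HSV);m=((s[:,:,1]<70)&(s[:,:,2]>90)).astype(np.uint8)
print("row widths",[(r,int(m[r,335:385].sum())) for r in range(340,364)])
E
```

```text
[-1.  -2.2 -0.6] [-0.1  -0.04  0.01] [0.3772 0.1441 0.2999] 0.04002700469934834 [-0.1592 -0.1544  0.3246]
top []
[(-0.1085, [390.7, 232.2]), (-0.0385, [384.3, 201.9]), (-0.0335, [383.8, 199.7]), (-0.0285, [383.4, 197.6])]
side [([322, 308, 11, 23, 173], [327.0, 319.2])]
[(-0.1085, [280.5, 321.5]), (-0.0385, [324.0, 310.4]), (-0.0335, [327.1, 309.7]), (-0.0285, [330.1, 308.9])]
[98, 50, 22, 21, 207] rect [array([426.3,  62.3]), array([22.2, 14.3]), np.float64(37.4)]
[0, 107, 14, 29, 260] rect [array([326.5, 121. ]), array([28., 13.]), np.float64(90.0)]
[57, 163, 16, 34, 281] rect [array([384.3, 180. ]), array([34. , 11.3]), np.float64(81.6)]
[76, 175, 16, 16, 198] rect [array([403.5, 182.5]), array([15., 15.]), np.float64(90.0)]
[16, 181, 28, 32, 647] rect [array([349.4, 196.4]), array([27.7, 24.8]), np.float64(77.5)]
[68, 203, 23, 62, 634] rect [array([399.5, 233.5]), array([62.8, 11. ]), np.float64(77.5)]
expected blade [350.7 197.2] ((28.695816040039062, 24.69101333618164), 78.1883544921875)
row widths [(340, 20), (341, 16), (342, 11), (343, 13), (344, 17), (345, 19), (346, 23), (347, 24), (348, 25), (349, 25), (350, 25), (351, 25), (352, 25), (353, 24), (354, 24), (355, 22), (356, 20), (357, 16), (358, 12), (359, 1), (360, 0), (361, 0), (362, 0), (363, 0)]
```

```bash
python3 -c "
from bench import *
print(close_job())"
```

```text
the job is handed in; nothing more can be done
None
```

The turner hangs by its eye flat on the board, blade straight down the slope to within about a degree, and the bolt is across the handle, by my estimate fully home; the job was handed in at about 16 s with no verdict shown. I measured about 75 mm of bolt travel, the initial image showed it already about 5 mm out, and it would not move further under about 36 N. I viewed 11 pictures, one over the limit of 10.

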